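# Set up the drip filter and hand over the fullest coffee tin

### The arm

A 6-joint arm with a two-finger parallel gripper is mounted at the origin on a cart in front of the work surface, level with it; the furniture and walls round the work are solid. World frame = base frame: x ahead of the robot, y to its left, z up, the work surface at z = 0. Lengths are in m, angles in rad, forces in N, time in s.
With the tool pointing down it reaches from about 0.35 to 0.775 m from the base axis. Payload 5.5 kg.
Tool frame: the origin (TCP) lies midway between the tips of the shut fingers; the grasp point (between the pads) lies 19 mm behind it; z points along the fingers, y is the line along which they close (so a half turn about z gives the same grasp; the last joint's range is limited). The gripper opens to 85 mm and grips with 20 to 120 N. Pads are 22 mm wide; open, the fingers measure 114 mm over their backs; the gripper's body (76 mm by 85 mm) begins 54 mm behind the grasp point. The pads swing forward as they close: fully open they stand 13 mm farther back than shut.
Start: joints at [0.971, 0.313, 0.046, 1.304, 0, 1.431], TCP at [0.255, 0.515, 0.231] pointing down, gripper open.
Joint ranges: [-2.76, 2.76], [-0.86, 1.69], [-1.03, 1.26], [-2.2, 2.34], [-1.47, 1.5], [-3.14, 3.14]. Speed limits (rad/s): [2.57, 2.57, 3.14, 3.14, 3.14, 3.14].

### API

Orientations are given as a unit quaternion [w, x, y, z].
In Python, from workcell import env gives the robot as it stands.
- The arm moves only by the tool move_arm, never from a script. Its argument "targets" is a list of rows, each a list of 3 entries, a list of its own where there are three numbers: the shift along the tool's x, y, z in mm, then the turn, a rotation vector about the tool's x, y, z in units of 10 degrees (1.0 is 10 degrees), then the closure, from -1 (fully open) to 1 (shut). In form: [[[dx, dy, dz], [ax, ay, az], gripper], ...]. A call has 1 to 5 rows; each row is the pose to reach, as a shift and turn from the pose commanded when the call began, along the tool's axes at that moment; what a row does not reach only later rows make up. A row lasts 1/8 s, in which the tool goes at most 62.5 mm and 10.7 degrees, less where a joint would pass 70% of its speed; a pose out of reach is approached as far as the arm can. A call with a gripper value outside its range is refused whole. The fingers move at their own pace and stop on an object; "squeeze" is the grip in N (left out, the last holds). Time passes only in rows, so rows that repeat a pose let the fingers close. It gives the time, the measured TCP pose, the force, the opening and the grip force at its end, in the units of the state.
- env.get_state(): the state, without advancing time (a new reading comes with each control period).
- env.read_camera(name): name is "side" or "top" or "wrist"; returns a dict with "pixels" (420x560x3 uint8, red, green, blue), "fovy" (degrees; the focal length in pixels is half the picture's height over the tangent of half this angle, whatever the lens; pixels are square), "cx", "cy" (the principal point, pixels), "extrinsics" (4x4, takes a point from world to camera coordinates); the wrist camera has in their place "mount" (4x4, takes a point from camera to tool coordinates, whose origin is the TCP and whose axes are the flange's). Camera axes: x right, y up, looking along -z (the intrinsics and any distortion apply to the point x, -y, -z); pixel columns grow to the right and rows downward; lengths in m; the calibration is good to about 2 mm. A picture is of the moment at which its call begins: read the wrist's pose just before it. There is no depth.
- env.hand_in(): hands the job in; it is judged then, once.
Trained networks look in a picture, given as the dict that the camera call returned (one of the last four; its "shot" number tells which), for a name from the list of things; names that differ only in an ending like _2 or _b are one class to them, and where a whole thing is asked for, a point or a joint stands for the part that bears it (a point fixed in the world has none). Each returns a list of dicts, best first, with "confidence" (0 to 1); they miss things now and then, are a little off and sometimes report something else, mostly with a low value. They report only what shows in the picture. A call takes as long as a camera call.
- env.spot_in(thing, picture): "centre" ([x, y, z] in m, in world coordinates, good to about 4 mm: the middle of the surface that is visible of it).
- env.regions_of(thing, picture): "mask" (420x560 bool, what is visible of it).
- env.landmark_of(thing, picture): "centre" ([x, y, z] in m, in world coordinates, good to about 4 mm: a listed point, or the origin of a listed thing).
The state is a dict: "clock": time; "joint_pos": joint angles; "qvel": joint speeds; "tau": joint torques, N m; "tcp_pos": TCP position; "orientation": TCP orientation; "wrist_force": force on the tool from outside, world axes, zero at the start; "ft_torque": the same for the moment, N m; "finger_gap": finger opening in m; "grip_force": force on a finger pad.
Only numpy, scipy, OpenCV 4.12 (cv2) and the standard library are available. Lean on these libraries where they do the work, as an engineer would, in place of code of your own. Each camera call takes 0.05 s, during which the arm holds its last target. There are 200 camera calls.

### The job

Get my coffee ready: lay the dark wooden filter bar across the two uprights of the stand so that it rests down in both notches with its steel cup above the mug, and let go of it. Then find out by weight which of the three identical closed coffee tins is the fullest: lift them one at a time well clear of the worktop, and stand each lighter one upright where it was before you try another. Finish while holding the heaviest tin, upright and still, at least 12 cm above the worktop and touching nothing but the gripper, ready for me to take; leave the mug, the timer and the teaspoon where they are.

Things in the scene. Friction and masses are not known exactly. Their poses are not given: they have to be found in the camera images.
- filter_bar: loose dark wooden bar 40 x 260 x 12 mm (long along its y) with a 72 mm round boss, also 12 mm thick, at its middle; on that a fixed open round steel filter cup, 58 mm outer diameter, from 12 to 48 mm above the underside. About 0.22 kg, balanced at the cup, same either way round; starts flat on the worktop. Grip the cup's outside from above. Origin: centre of the underside, z up.
- stand: fixed light wooden stand: base board 100 x 250 x 12 mm (250 along y), two uprights 85 mm wide (x), 16 mm thick (y) at y = +100 and -100 mm, each with a notch open at the top: floor 135 mm above the worktop, 45 mm wide there and 65 mm at the top, 157 mm up. The seated bar lies along the stand's y, underside on the notch floors. Origin: centre of the underside, z up.
- stand_left_notch (a point): middle of the notch floor of the upright at the stand's +y end
- stand_right_notch (a point): middle of the notch floor of the upright at the stand's -y end
- tin_a: one of three coffee tins that look exactly alike: closed, round, dark green with a pale band and a flat pale metal lid (top 18 mm, does not come off); 62 mm diameter (63 at the lid), 120 mm tall, standing on the worktop. Grip the green body from above, 50 to 100 mm up. Each weighs 0.14 to 0.53 kg, the heaviest at least 0.13 kg more than either other. Origin: centre of the underside, z up.
- tin_b: one of three coffee tins that look exactly alike: closed, round, dark green with a pale band and a flat pale metal lid (top 18 mm, does not come off); 62 mm diameter (63 at the lid), 120 mm tall, standing on the worktop. Grip the green body from above, 50 to 100 mm up. Each weighs 0.14 to 0.53 kg, the heaviest at least 0.13 kg more than either other. Origin: centre of the underside, z up.
- tin_c: one of three coffee tins that look exactly alike: closed, round, dark green with a pale band and a flat pale metal lid (top 18 mm, does not come off); 62 mm diameter (63 at the lid), 120 mm tall, standing on the worktop. Grip the green body from above, 50 to 100 mm up. Each weighs 0.14 to 0.53 kg, the heaviest at least 0.13 kg more than either other. Origin: centre of the underside, z up.
- mug: bystander: empty blue mug with one handle, 92 mm tall, 78 mm across, standing on the stand's base board between the uprights, its rim 104 mm above the worktop; origin at the middle of its underside. It stays there.
- kitchen_timer: bystander: round cream and black kitchen timer, 67 mm across, 54 mm tall, on the worktop at the front left; origin at the middle of its underside
- teaspoon: bystander: teaspoon with a red handle, 132 x 26 x 11 mm, lying on the worktop in front of the stand; origin at the middle of its underside, x along it

How it is judged:
On the way, in this order (a step that is already met when the one before it is completed fails the run):
1. the filter bar rests in both notches of the stand, cup over the mug, and is let go (z of filter_bar in the frame of stand between 0.131 and 0.1385 m and x of filter_bar in the frame of stand between -0.008 and 0.008 m and y of filter_bar in the frame of stand between -0.018 and 0.018 m and angle between filter_bar's own z axis and vertical below 0.05 rad and contact force between the fingers and filter_bar below 0.1 N), for 0.3 s.
2. a first tin is lifted clear of the worktop (((height (world z) of tin_a above 0.03 m and contact force between the fingers and tin_a above 1 N) or (height (world z) of tin_b above 0.03 m and contact force between the fingers and tin_b above 1 N) or (height (world z) of tin_c above 0.03 m and contact force between the fingers and tin_c above 1 N))), for 0.2 s.
3. it is stood back where it was, all three tins standing and let go (height (world z) of each of tin_a, tin_b, tin_c below 0.005 m and angle between each of tin_a, tin_b, tin_c's own z axis and vertical below 0.08 rad and distance of each of tin_a, tin_b, tin_c from where it was at the start of the episode below 0.05 m and contact force between the fingers and tin_a below 0.1 N and contact force between the fingers and tin_b below 0.1 N and contact force between the fingers and tin_c below 0.1 N), for 0.1 s.
4. a second tin is lifted clear of the worktop (((height (world z) of tin_a above 0.03 m and contact force between the fingers and tin_a above 1 N) or (height (world z) of tin_b above 0.03 m and contact force between the fingers and tin_b above 1 N) or (height (world z) of tin_c above 0.03 m and contact force between the fingers and tin_c above 1 N))), for 0.2 s.
5. it is stood back where it was, all three tins standing and let go (all of step 3), for 0.1 s.
At the end, for the whole second after the job is handed in: Bar seated in both notches (4 mm; cup 18 mm), let go; heaviest tin held still by the fingers alone, upright, underside over 80 mm up; the others (the lighter ones: each presses on the worktop with under 3.7 N) upright within 50 mm of their places; mug within 40 mm, timer and spoon 50 mm (all of step 1 and distance of mug from where it was at the start of the episode below 0.04 m and angle between mug's own z axis and vertical below 0.15 rad and distance of each of kitchen_timer, teaspoon from where it was at the start of the episode below 0.05 m and ((height (world z) of tin_a above 0.08 m and angle between tin_a's own z axis and vertical below 0.25 rad and contact force between the fingers and tin_a above 1 N and linear speed of tin_a below 0.03 m/s and contact force between tin_a and stand below 0.1 N and contact force between tin_a and filter_bar below 0.1 N and contact force between tin_a and mug below 0.1 N and contact force between tin_a and kitchen_timer below 0.1 N and contact force between tin_a and teaspoon below 0.1 N and contact force between each of tin_a, the fingers and tin_b below 0.1 N and contact force between each of tin_a, the fingers and tin_c below 0.1 N and height (world z) of each of tin_b, tin_c below 0.005 m and angle between each of tin_b, tin_c's own z axis and vertical below 0.08 rad and distance of each of tin_b, tin_c from where it was at the start of the episode below 0.05 m and contact force between each of tin_b, tin_c and anything else below 3.7 N) or (height (world z) of tin_b above 0.08 m and angle between tin_b's own z axis and vertical below 0.25 rad and contact force between the fingers and tin_b above 1 N and linear speed of tin_b below 0.03 m/s and contact force between tin_b and stand below 0.1 N and contact force between tin_b and filter_bar below 0.1 N and contact force between tin_b and mug below 0.1 N and contact force between tin_b and kitchen_timer below 0.1 N and contact force between tin_b and teaspoon below 0.1 N and contact force between each of tin_b, the fingers and tin_a below 0.1 N and contact force between each of tin_b, the fingers and tin_c below 0.1 N and height (world z) of each of tin_a, tin_c below 0.005 m and angle between each of tin_a, tin_c's own z axis and vertical below 0.08 rad and distance of each of tin_a, tin_c from where it was at the start of the episode below 0.05 m and contact force between each of tin_a, tin_c and anything else below 3.7 N) or (height (world z) of tin_c above 0.08 m and angle between tin_c's own z axis and vertical below 0.25 rad and contact force between the fingers and tin_c above 1 N and linear speed of tin_c below 0.03 m/s and contact force between tin_c and stand below 0.1 N and contact force between tin_c and filter_bar below 0.1 N and contact force between tin_c and mug below 0.1 N and contact force between tin_c and kitchen_timer below 0.1 N and contact force between tin_c and teaspoon below 0.1 N and contact force between each of tin_c, the fingers and tin_a below 0.1 N and contact force between each of tin_c, the fingers and tin_b below 0.1 N and height (world z) of each of tin_a, tin_b below 0.005 m and angle between each of tin_a, tin_b's own z axis and vertical below 0.08 rad and distance of each of tin_a, tin_b from where it was at the start of the episode below 0.05 m and contact force between each of tin_a, tin_b and anything else below 3.7 N))); the arm keeps its last pose, push and grip.
It fails at once if a tin is tipped over (angle between any of tin_a, tin_b, tin_c's own z axis and vertical above 0.7 rad).
It fails at once if the mug is tipped over or pushed away (angle between mug's own z axis and vertical above 0.4 rad or distance of mug from where it was at the start of the episode above 0.04 m).
It also fails if it takes over 72 s, if anything falls off the work surface, if the arm or the gripper's body presses on something with over 40 N, if the wrist force passes 120 N, or if a joint passes its speed limit or range.

## Working session

There is one attempt and no reset: what is moved stays moved. The work goes in short steps, Python scripts to look and compute and a tool call to move; the robot and the scene stay as the last step left them, time stands still between calls to the robot, and variables do not carry over. Pictures are saved under pics/ and viewed, at most 10 in all, crops included, and the job is handed in when it is done.

Besides the shell and the picture viewer there is one more tool, called after "Emit:" as name(argument=value, ...), one argument or row to a line, values as JSON. move_arm: Moves the arm, as the interface text tells. Its arguments: {"type":"object","properties":{"targets":{"type":"array","items":{"type":"array"}},"squeeze":{"type":"number"}},"required":["targets"]}

```bash
ls; mkdir -p pics
python3 - <<'E'
from workcell import env
import cv2,numpy as np
s=env.get_state();print({k:np.round(v,3).tolist() for k,v in s.items()})
ims=[]
for c in ("top","side"):
    p=env.read_camera(c);ims.append(p["pixels"])
    print(c,p["fovy"],p["cx"],p["cy"],np.round(p["extrinsics"],3).tolist(),[k for k in p])
    for t in ("filter_bar","stand","stand_left_notch","stand_right_notch","tin_a","mug","kitchen_timer","teaspoon"):
        print(t,[(np.round(d["centre"],3).tolist(),round(d["confidence"],2)) for d in env.landmark_of(t,p)][:5])
for n,i in zip(("top","side"),ims): cv2.imwrite(f"pics/{n}0.png",i[:,:,::-1])
E
```

```text
pics
{'clock': 0.0, 'joint_pos': [0.971, 0.314, 0.045, 1.304, 0.0, 1.431], 'qvel': [0.0, -0.001, 0.001, -0.001, -0.002, 0.002], 'tau': [-0.003, -48.063, 29.853, 0.02, -0.0, -0.0], 'tcp_pos': [0.255, 0.515, 0.23], 'orientation': [-0.0, 0.228, 0.974, -0.001], 'wrist_force': [-0.038, -0.861, -0.169], 'ft_torque': [0.046, 0.028, 0.019], 'grip_force': 0.0, 'finger_gap': 0.085}
top 48.77590240882286 277.0339754168113 203.19191035890708 [[-0.011, -1.0, 0.001, 0.101], [0.999, -0.011, 0.042, -0.514], [-0.042, 0.001, 0.999, -1.66], [0.0, 0.0, 0.0, 1.0]] ['pixels', 'fovy', 'cx', 'cy', 'extrinsics', 'shot']
filter_bar [([0.448, -0.009, 0.001], 0.75)]
stand [([0.621, 0.263, 0.0], 0.86)]
stand_left_notch [([0.619, 0.358, 0.138], 0.64)]
stand_right_notch [([0.616, 0.16, 0.136], 0.97), ([0.615, 0.357, 0.138], 0.5), ([0.629, -0.084, -0.002], 0.31)]
tin_a [([0.624, -0.271, 0.0], 0.97), ([0.412, -0.326, -0.0], 0.6), ([0.63, -0.084, -0.003], 0.53)]
mug []
kitchen_timer [([0.386, 0.485, -0.002], 0.58), ([0.413, -0.326, 0.004], 0.34)]
teaspoon [([0.393, 0.33, -0.001], 0.66)]
side 46.11644527299152 281.8584674445791 212.4717406564229 [[0.996, -0.091, -0.017, -0.497], [0.052, 0.397, 0.916, -0.155], [-0.076, -0.913, 0.4, -1.588], [0.0, 0.0, 0.0, 1.0]] ['pixels', 'fovy', 'cx', 'cy', 'extrinsics', 'shot']
filter_bar [([0.441, -0.006, -0.006], 0.61)]
stand [([0.615, 0.259, -0.002], 0.58)]
stand_left_notch [([0.618, 0.364, 0.132], 0.61)]
stand_right_notch [([0.62, 0.16, 0.134], 0.84)]
tin_a [([0.626, -0.084, 0.003], 0.95), ([0.622, -0.27, 0.002], 0.85), ([0.411, -0.327, 0.0], 0.78)]
mug [([0.62, 0.251, 0.014], 0.69)]
kitchen_timer []
teaspoon [([0.39, 0.329, -0.004], 0.48)]
```

View pics/top0.png

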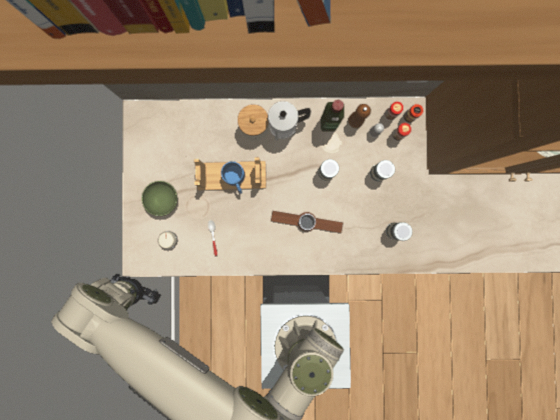

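View pics/side0.png

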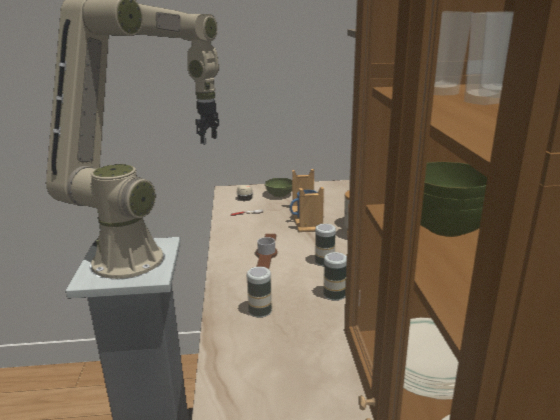

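The top view shows the stand at (230,175) with the mug at (233,174). The bar is at (307,222), turned slightly. The tins are at (329,169), (384,171) and (401,232), and the spoon is at (213,240). The side view confirms that everything is standing. Next I measure the angles.

```bash
cat > h.py <<'E'
from workcell import env
import numpy as np, cv2
from scipy.spatial.transform import Rotation as R
def ray(p,uv,z):
    f=210/np.tan(np.radians(p["fovy"])/2);E=np.array(p["extrinsics"])
    uv=np.atleast_2d(uv);d=np.c_[(uv[:,0]-p["cx"])/f,-(uv[:,1]-p["cy"])/f,-np.ones(len(uv))]@E[:3,:3]
    c=-E[:3,:3].T@E[:3,3];return c+d*((z-c[2])/d[:,2])[:,None]
def rot(s): 
    q=s["orientation"];return R.from_quat([q[1],q[2],q[3],q[0]])
def plan(pos,yaw):
    """shift in tool axes (mm) and turn (10deg) to put TCP at pos, pointing down, tool y at yaw (mod pi)"""
    s=env.get_state();r=rot(s);best=None
    for k in (0,np.pi):
        y=np.array([np.cos(yaw+k),np.sin(yaw+k),0]);z=np.array([0,0,-1.]);x=np.cross(y,z)
        v=(r.inv()*R.from_matrix(np.c_[x,y,z])).as_rotvec()
        if best is None or np.linalg.norm(v)<np.linalg.norm(best): best=v
    print("t",round(s["clock"],2),"tcp",np.round(s["tcp_pos"],4),"shift",np.round(r.inv().apply(np.array(pos)-s["tcp_pos"])*1000,1),"turn",np.round(np.degrees(best)/10,2),"q6",round(s["joint_pos"][5],2))
E
python3 - <<'E'
from h import *
p=env.read_camera("top")
for t,z in (("filter_bar",.012),("stand",.012),("tin_a",.12),("mug",.104)):
  for d in env.regions_of(t,p)[:3]:
    m=d["mask"].astype(np.uint8);ys,xs=np.nonzero(m)
    w=ray(p,np.c_[xs,ys],z);r=cv2.minAreaRect((w[:,:2]*1000).astype(np.float32))
    e=np.linalg.eigh(np.cov(w[:,:2].T))[1][:,1]
    print(t,d["confidence"],m.sum(),np.round(w.mean(0),3),[np.round(a,1) for a in r],"pca",np.degrees(np.arctan2(e[1],e[0])))
# brown pixels: bar
y0,y1,x0,x1=195,245,265,350
b=p["pixels"][y0:y1,x0:x1].astype(int);k=(b[...,0]-b[...,2]>35)&(b.sum(2)<330)
ys,xs=np.nonzero(k);w=ray(p,np.c_[xs+x0,ys+y0],.012)
r=cv2.minAreaRect((w[:,:2]*1000).astype(np.float32));e=np.linalg.eigh(np.cov(w[:,:2].T))[1][:,1];print(k.sum(),r,np.degrees(np.arctan2(e[1],e[0])))
plan([.446,-.008,.1],np.radians(83))
cv2.imwrite("pics/crop.png",cv2.resize(p["pixels"][100:260,150:430],None,fx=2.8,fy=2.8,interpolation=cv2.INTER_CUBIC)[:,:,::-1])
E
```

```text
filter_bar 0.71 299 [0.387 0.489 0.012] [array([387. , 489.8]), array([68.4, 64.5]), np.float64(89.4)] pca 81.1408694694806
filter_bar 0.64 928 [ 0.447 -0.012  0.012] [array([447.7, -12.4]), array([259.9,  68.9]), np.float64(87.4)] pca 80.2286210255198
stand 0.85 1521 [0.617 0.264 0.012] [array([622.5, 260.4]), array([113.1, 260.1]), np.float64(0.3)] pca 90.71916384520416
tin_a 0.88 384 [ 0.616 -0.262  0.12 ] [array([ 614.3, -261. ]), array([59. , 86.7]), np.float64(25.9)] pca 111.60436445273977
tin_a 0.88 387 [ 0.411 -0.316  0.12 ] [array([ 410.4, -316. ]), array([84.3, 57.1]), np.float64(89.4)] pca 83.54155156369269
tin_a 0.73 317 [ 0.619 -0.079  0.12 ] [array([619.9, -79.6]), array([55. , 72.1]), np.float64(44.3)] pca 132.28070351208842
mug 0.71 463 [0.612 0.244 0.104] [array([611.8, 238.8]), array([95.1, 74.9]), np.float64(55.7)] pca -145.19024580981304
560 ((452.2548522949219, -10.663650512695312), (255.03228759765625, 47.13468551635742), 79.63206481933594) 79.61683072195515
t 1.15 tcp [0.2552 0.5153 0.2313] shift [-403.2 -384.3  131.3] turn [ 0.    0.   -1.93] q6 1.43
```

View pics/crop.png

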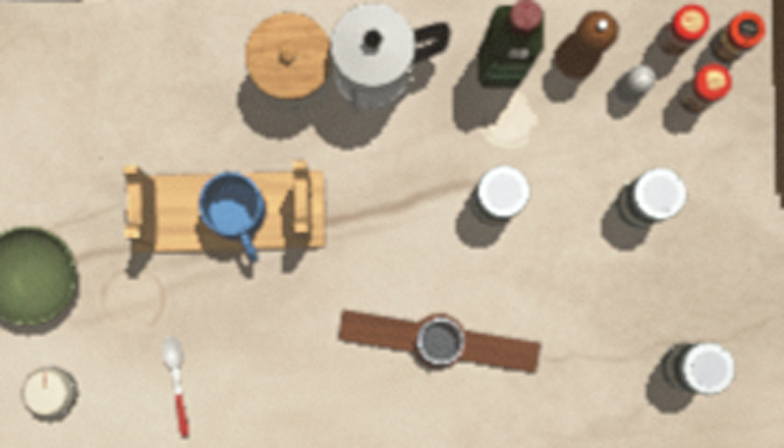

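The crop shows the bar sloping about 8–10° from the stand's axis, with the stand axis close to 90°. I go above the cup first.

Emit:
move_arm(
  targets=[
    [[-407, -385, 71], [0, 0, -1.63], -1],
    [[-407, -385, 71], [0, 0, -1.63], -1],
    [[-407, -385, 71], [0, 0, -1.63], -1],
    [[-407, -385, 71], [0, 0, -1.63], -1],
    [[-407, -385, 71], [0, 0, -1.63], -1],
  ],
  squeeze=40,
)

```text
clock: 1.78
tcp_pos: [0.3625, 0.2243, 0.1923]
orientation: [0.001, 0.087, 0.996, 0.0]
wrist_force: [1.7, 0.4, 0.4]
finger_gap: 0.0851
grip_force: 0.0
```

Run:
```python
from h import *
plan([.449,-.0105,.16],np.radians(80))
```

```text
t 1.77 tcp [0.3625 0.2243 0.1923] shift [-126.  -216.2   32.3] turn [ 0.    0.01 -0.  ] q6 0.54
```

Emit:
move_arm(
  targets=[
    [[-126, -216, 32], [0, 0, 0], -1],
    [[-126, -216, 32], [0, 0, 0], -1],
    [[-126, -216, 32], [0, 0, 0], -1],
    [[-126, -216, 32], [0, 0, 0], -1],
    [[-126, -216, 32], [0, 0, 0], -1],
  ],
)

```text
clock: 2.4
tcp_pos: [0.4496, -0.0124, 0.1598]
orientation: [0.0, 0.091, 0.996, -0.0]
wrist_force: [-0.1, 0.1, 0.8]
finger_gap: 0.0856
grip_force: 0.0
```

```bash
cat >> h.py <<'E'
def wrist():
    s=env.get_state();p=env.read_camera("wrist")
    T=np.eye(4);T[:3,:3]=rot(s).as_matrix();T[:3,3]=s["tcp_pos"]
    p["extrinsics"]=np.linalg.inv(T@np.array(p["mount"]));return p
E
python3 - <<'E'
from h import *
plan([.449,-.0105,.16],np.radians(80))
p=wrist();cv2.imwrite("pics/w1.png",p["pixels"][:,:,::-1])
print(p["fovy"],np.round(p["mount"],3).tolist())
for t in ("landmark_of",):print([(np.round(d["centre"],4),d["confidence"]) for d in getattr(env,t)("filter_bar",p)])
b=p["pixels"].astype(int);k=((b[...,0]-b[...,2]>35)&(b.sum(2)<330)).astype(np.uint8)
n,l,st,c=cv2.connectedComponentsWithStats(k);print(st[st[:,4]>300])
E
```

```text
t 2.4 tcp [ 0.4496 -0.0124  0.1598] shift [ 0.9  1.8 -0.2] turn [-0.    0.   -0.04] q6 -0.02
59.10640334810402 [[0.001, 0.946, 0.325, 0.083], [1.0, -0.001, -0.0, 0.001], [0.0, 0.325, -0.946, -0.143], [0.0, 0.0, 0.0, 1.0]]
[(array([ 0.4454, -0.0141,  0.    ]), 0.84)]
[[     0      0    560    420 222181]
 [   131    143    140     60   5394]
 [   330    156    122     46   5117]
 [   535    266     25     62   1080]
 [   474    277     27     78   1275]]
```

View pics/w1.png

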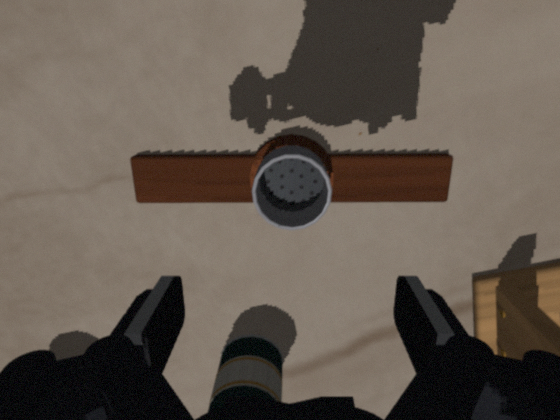

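The wrist view shows the bar spanning columns 131–452 (rows 154–202), lined up with the tool, and the cup rim centred near (291,190).

Run:
```python
from h import *
p=wrist()
w=ray(p,[[131,155],[135,202],[448,201],[452,155]],.012);print(w.round(4),w.mean(0));e=w[2]+w[3]-w[0]-w[1];print(np.degrees(np.arctan2(e[1],e[0])))
print(ray(p,[[291,190]],.048))
c=(w.mean(0)+ray(p,[[291,190]],.048)[0])/2
plan([c[0],c[1],.012],np.radians(80))
```

```text
[[ 0.4033 -0.1279  0.012 ]
 [ 0.4418 -0.1369  0.012 ]
 [ 0.4865  0.1189  0.012 ]
 [ 0.4481  0.1235  0.012 ]] [ 0.44496749 -0.00560765  0.012     ]
79.99042053512801
[[ 0.44350308 -0.00595543  0.048     ]]
t 2.55 tcp [ 0.4479 -0.0082  0.1602] shift [  3.9   1.7 148.2] turn [ 0.   -0.   -0.01] q6 -0.02
```

Emit:
move_arm(
  targets=[
    [[4, 2, 60], [0, 0, 0], -1],
    [[4, 2, 110], [0, 0, 0], -1],
    [[4, 2, 148], [0, 0, 0], -1],
    [[4, 2, 148], [0, 0, 0], -1],
    [[4, 2, 148], [0, 0, 0], 1],
  ],
  squeeze=40,
)

```text
clock: 3.18
tcp_pos: [0.4455, -0.005, 0.0136]
orientation: [0.001, 0.087, 0.996, 0.0]
wrist_force: [-0.5, 0.9, -0.2]
finger_gap: 0.0701
grip_force: 0.0
```

Emit:
move_arm(
  targets=[
    [[0, 0, 0], [0, 0, 0], 1],
    [[0, 0, 0], [0, 0, 0], 1],
    [[0, 0, 0], [0, 0, 0], 1],
    [[0, 0, 0], [0, 0, 0], 1],
  ],
)

```text
clock: 3.68
tcp_pos: [0.4464, -0.0061, 0.0146]
orientation: [0.002, 0.087, 0.996, -0.0]
wrist_force: [-1.5, 1.0, 7.3]
finger_gap: 0.0578
grip_force: 41.9
```

Emit:
move_arm(
  targets=[
    [[0, 0, -50], [0, 0, 0], 1],
    [[0, 0, -100], [0, 0, 0], 1],
    [[0, 0, -150], [0, 0, 0], 1],
    [[0, 0, -200], [0, 0, 0], 1],
    [[0, 0, -200], [0, 0, 0], 1],
  ],
)

```text
clock: 4.3
tcp_pos: [0.4478, -0.0063, 0.2179]
orientation: [0.005, 0.087, 0.996, -0.0]
wrist_force: [-0.2, -0.8, -3.1]
finger_gap: 0.0576
grip_force: 44.6
```

Run:
```python
from h import *
print(env.get_state()["finger_gap"],env.get_state()["wrist_force"])
plan([.618,.261,.215],np.radians(90.3))
```

```text
0.057602975236575635 [-0.20507235 -0.77674179 -3.14549452]
t 4.3 tcp [ 0.4478 -0.0063  0.2179] shift [-121.   292.9    4.2] turn [-0.    0.06 -1.03] q6 -0.02
```

Emit:
move_arm(
  targets=[
    [[-121, 293, 0], [0, 0, -1.03], 1],
    [[-121, 293, 0], [0, 0, -1.03], 1],
    [[-121, 293, 0], [0, 0, -1.03], 1],
    [[-121, 293, 0], [0, 0, -1.03], 1],
    [[-121, 293, 0], [0, 0, -1.03], 1],
  ],
)

```text
clock: 4.92
tcp_pos: [0.613, 0.2595, 0.2116]
orientation: [-0.0, -0.002, 1.0, -0.0]
wrist_force: [1.3, -0.4, -1.2]
finger_gap: 0.0579
grip_force: 44.7
```

Emit:
move_arm(
  targets=[
    [[0, 0, 0], [0, 0, 0], 1],
  ],
)

```text
clock: 5.05
tcp_pos: [0.6133, 0.2614, 0.2088]
orientation: [-0.001, -0.004, 1.0, 0.0]
wrist_force: [0.2, -1.2, -1.9]
finger_gap: 0.0579
grip_force: 44.8
```

Run:
```python
from h import *
plan([.618,.261,.215],np.radians(90.3))
```

```text
t 5.05 tcp [0.6133 0.2614 0.2088] shift [-4.7 -0.4 -6.2] turn [ 0.   -0.02  0.02] q6 0.27
```

Run:
```python
from h import *
p=wrist();cv2.imwrite("pics/w2.png",p["pixels"][:,:,::-1])
q=env.read_camera("side");t=env.read_camera("top")
cv2.imwrite("pics/s2.png",cv2.resize(t["pixels"][130:215,170:310],None,fx=4.5,fy=4.5,interpolation=cv2.INTER_CUBIC)[:,:,::-1])
for n,c in (("w",p),("s",q),("t",t)):
  for o in ("filter_bar","stand","stand_left_notch","stand_right_notch","mug"):
    print(n,o,[(np.round(d["centre"],4),round(d["confidence"],2)) for d in env.landmark_of(o,c)][:2])
plan([.618,.261,.155],np.radians(90.3))
```

```text
w filter_bar [(array([0.6166, 0.2585, 0.194 ]), 0.81)]
w stand []
w stand_left_notch []
w stand_right_notch [(array([0.6187, 0.1643, 0.1354]), 0.94)]
w mug [(array([0.6153, 0.2488, 0.0136]), 0.7)]
s filter_bar [(array([0.6121, 0.2619, 0.1916]), 0.7)]
s stand [(array([ 0.6145,  0.2586, -0.0023]), 0.77)]
s stand_left_notch [(array([0.6159, 0.3633, 0.1365]), 0.87)]
s stand_right_notch [(array([0.6195, 0.1585, 0.1329]), 0.79)]
s mug [(array([0.6175, 0.2472, 0.0134]), 0.5), (array([0.6199, 0.1596, 0.135 ]), 0.33)]
t filter_bar [(array([0.6146, 0.261 , 0.1968]), 0.53)]
t stand [(array([0.6179, 0.2605, 0.0044]), 0.76)]
t stand_left_notch []
t stand_right_notch [(array([0.6175, 0.1615, 0.1344]), 0.59)]
t mug [(array([0.6206, 0.2508, 0.0103]), 0.66)]
t 5.95 tcp [0.6126 0.2576 0.2122] shift [-5.4  3.3 57.2] turn [ 0. -0. -0.] q6 0.27
```

View pics/w2.png

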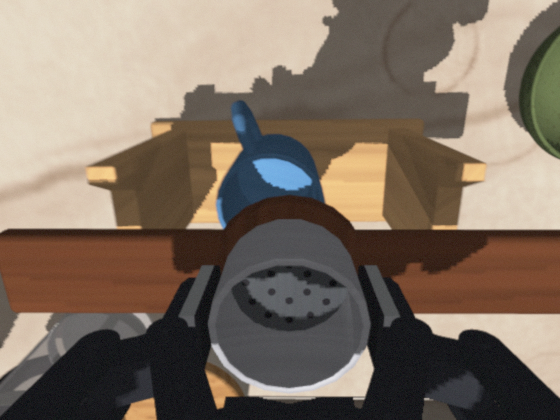

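The wrist view shows the bar (rows 230–312) parallel to the stand, with the horns' top front corners at about (88..115,167) and (460..485,165). I use those to check the stand's x and yaw.

Run:
```python
from h import *
p=wrist()
g=p["pixels"][150:200].astype(int)
print(ray(p,[[88,166],[115,166],[460,164],[485,164]],.157).round(4))
print("bar ends rows", ray(p,[[5,230],[5,312],[555,232],[555,312]],.209).round(4))
plan([.618,.261,.155],np.radians(90.3))
```

```text
[[0.5773 0.1482 0.157 ]
 [0.5772 0.1629 0.157 ]
 [0.575  0.3514 0.157 ]
 [0.5749 0.3651 0.157 ]]
bar ends rows [[0.5931 0.1366 0.209 ]
 [0.6345 0.1266 0.209 ]
 [0.5927 0.3722 0.209 ]
 [0.633  0.3819 0.209 ]]
t 6.0 tcp [0.6126 0.2577 0.2122] shift [-5.4  3.3 57.2] turn [ 0. -0. -0.] q6 0.27
```

View pics/s2.png

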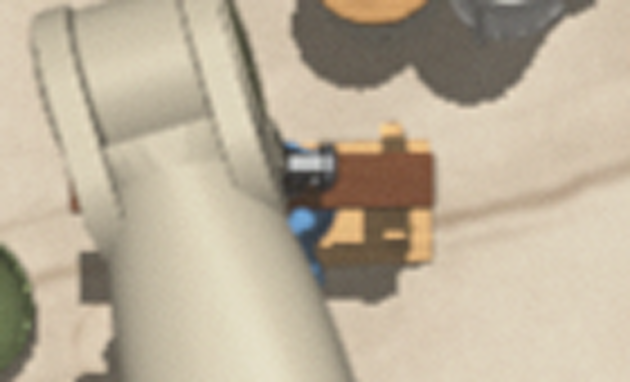

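Emit:
move_arm(
  targets=[
    [[-5.5, 2.5, 20], [0, 0, -0.03], 1],
    [[-5.5, 2.5, 40], [0, 0, -0.03], 1],
    [[-5.5, 2.5, 46], [0, 0, -0.03], 1],
    [[-5.5, 2.5, 52], [0, 0, -0.03], 1],
    [[-5.5, 2.5, 58], [0, 0, -0.03], 1],
  ],
)

```text
clock: 6.62
tcp_pos: [0.6185, 0.2603, 0.1548]
orientation: [0.001, -0.005, 1.0, 0.0]
wrist_force: [0.3, 0.0, -2.5]
finger_gap: 0.0579
grip_force: 44.8
```

Emit:
move_arm(
  targets=[
    [[0, 0, 2], [0, 0, 0], 1],
    [[0, 0, 2], [0, 0, 0], 1],
    [[0, 0, 2], [0, 0, 0], 1],
  ],
)

```text
clock: 7.0
tcp_pos: [0.6183, 0.2602, 0.1527]
orientation: [0.0, -0.005, 1.0, 0.0]
wrist_force: [0.4, 0.7, -1.5]
finger_gap: 0.0579
grip_force: 44.8
```

Run:
```python
from h import *
p=wrist();cv2.imwrite("pics/w3.png",p["pixels"][:,:,::-1])
s=env.read_camera("side")
for c in (p,s):
  for o in ("filter_bar","mug"):
    print(o,[(np.round(d["centre"],4),round(d["confidence"],2)) for d in env.landmark_of(o,c)][:2])
plan([.618,.261,.149],np.radians(90.5));print(env.get_state()["wrist_force"])
```

```text
filter_bar [(array([0.6222, 0.2558, 0.1363]), 0.89)]
mug [(array([0.616 , 0.2475, 0.0119]), 0.63)]
filter_bar [(array([0.6167, 0.2592, 0.1372]), 0.57)]
mug []
t 7.3 tcp [0.6181 0.2602 0.1524] shift [0.1 0.8 3.4] turn [0.   0.   0.01] q6 0.27
[ 0.44021166 -0.33304792 -1.74687216]
```

View pics/w3.png

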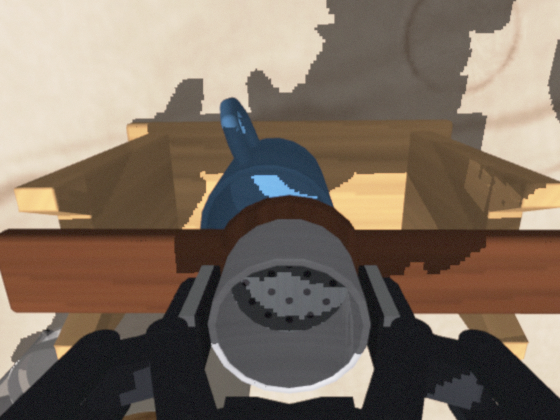

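The bar lies between the front horns (ending at row ~213) and the rear ones (row ~340) on both sides, a few millimetres above the floor. I lower it until it makes contact.

Emit:
move_arm(
  targets=[
    [[0, 0, 2], [0, 0, 0], 1],
    [[0, 0, 4], [0, 0, 0], 1],
    [[0, 0, 4], [0, 0, 0], 1],
  ],
)

```text
clock: 7.68
tcp_pos: [0.6179, 0.2604, 0.1499]
orientation: [0.001, -0.005, 1.0, 0.0]
wrist_force: [-2.6, 0.8, 6.7]
finger_gap: 0.058
grip_force: 45.4
```

Emit:
move_arm(
  targets=[
    [[0, 0, 0], [0, 0, 0], 0.2],
    [[0, 0, 0], [0, 0, 0], -0.4],
    [[0, 0, 0], [0, 0, 0], -1],
    [[0, 0, -2], [0, 0, 0], -1],
    [[0, 0, -4], [0, 0, 0], -1],
  ],
)

```text
clock: 8.3
tcp_pos: [0.6181, 0.2601, 0.1522]
orientation: [-0.0, -0.005, 1.0, 0.0]
wrist_force: [-0.4, 0.6, 0.2]
finger_gap: 0.0852
grip_force: 0.0
```

Emit:
move_arm(
  targets=[
    [[0, 0, -40], [0, 0, 0], -1],
    [[0, 0, -90], [0, 0, 0], -1],
    [[0, 0, -90], [0, 0, 0], -1],
  ],
)

```text
clock: 8.68
tcp_pos: [0.6204, 0.2608, 0.2477]
orientation: [0.004, -0.005, 1.0, 0.001]
wrist_force: [0.6, 0.3, -0.1]
finger_gap: 0.0854
grip_force: 0.0
```

Run:
```python
from h import *
p=wrist();cv2.imwrite("pics/w4.png",p["pixels"][:,:,::-1])
s=env.read_camera("side")
for c in (p,s):
  for o in ("filter_bar","mug"):
    print(o,[(np.round(d["centre"],4),round(d["confidence"],2)) for d in env.landmark_of(o,c)][:2])
plan([.624,-.084,.24],np.radians(90.5));print(env.get_state()["wrist_force"])
```

```text
filter_bar [(array([0.6204, 0.2579, 0.1322]), 0.94)]
mug [(array([0.616 , 0.2483, 0.0117]), 0.92)]
filter_bar [(array([0.6185, 0.2569, 0.1315]), 0.98)]
mug [(array([0.6182, 0.2487, 0.0153]), 0.7)]
t 8.97 tcp [0.6173 0.2599 0.2405] shift [  -3.3 -344.     0.7] turn [-0.   -0.02  0.01] q6 0.27
[-0.34821354 -0.13172537 -0.0116011 ]
```

View pics/w4.png

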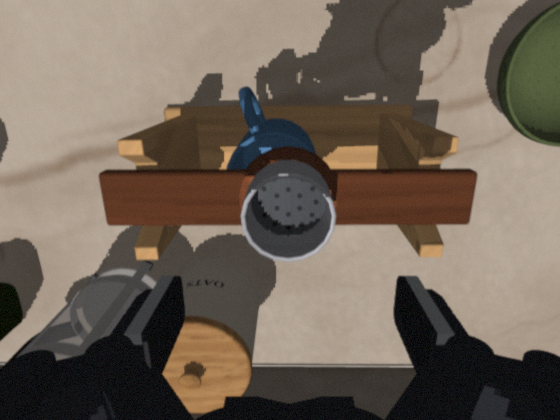

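The bar is seated between the horns and level, and the mug hasn't moved. Next, tin 1.

Emit:
move_arm(
  targets=[
    [[-6, -344, 0], [0, 0, 0], -1],
    [[-6, -344, 0], [0, 0, 0], -1],
    [[-6, -344, 0], [0, 0, 0], -1],
    [[-6, -344, 0], [0, 0, 0], -1],
    [[-6, -344, 0], [0, 0, 0], -1],
  ],
)

```text
clock: 9.6
tcp_pos: [0.6259, -0.054, 0.2411]
orientation: [-0.001, -0.005, 1.0, 0.0]
wrist_force: [1.0, 0.4, 0.7]
finger_gap: 0.0852
grip_force: 0.0
```

Emit:
move_arm(
  targets=[
    [[0, 0, 0], [0, 0, 0], -1],
    [[0, 0, 0], [0, 0, 0], -1],
  ],
)

```text
clock: 9.85
tcp_pos: [0.6261, -0.0523, 0.2413]
orientation: [-0.001, -0.004, 1.0, 0.0]
wrist_force: [0.1, 0.7, 0.3]
finger_gap: 0.0855
grip_force: 0.0
```

```bash
cat >> h.py <<'E'
def tins(z,yaw,i=0):
    p=wrist();s=env.get_state()
    for n,c in (("w",p),("s",env.read_camera("side")),("t",env.read_camera("top"))):
        print(n,[(np.round(d["centre"],4),round(d["confidence"],2)) for d in env.landmark_of("tin_a",c)][:5])
    return p
def weigh(n=8):
    f=[];t=[]
    for _ in range(n):
        env.read_camera("top");s=env.get_state();f.append(s["wrist_force"]);t.append(s["tau"])
    print("F",np.mean(f,0).round(2),np.std(f,0).round(2),"tau",np.mean(t,0).round(2),"gap",s["finger_gap"],"tcp",np.round(s["tcp_pos"],4),s["clock"])
E
python3 - <<'E'
from h import *
tins(0,0);weigh(4)
plan([.625,-.084,.06],np.radians(90.5))
E
```

```text
w [(array([ 0.6283, -0.0842, -0.0032]), 0.72), (array([ 0.625 , -0.2727,  0.002 ]), 0.59)]
s [(array([ 0.6249, -0.0824,  0.0024]), 0.89), (array([ 0.4085, -0.3261,  0.0025]), 0.67)]
t [(array([ 0.4119, -0.3254,  0.    ]), 0.87), (array([ 0.6253, -0.2718,  0.0012]), 0.61)]
F [-0.37  0.1   0.  ] [0.18 0.57 0.46] tau [ 4.000e-02 -5.405e+01  3.007e+01  0.000e+00  0.000e+00  0.000e+00] gap 0.08538990627504564 tcp [ 0.6266 -0.0516  0.2423] 10.35
t 10.35 tcp [ 0.6266 -0.0516  0.2423] shift [  2.  -32.4 182.3] turn [0.   0.   0.01] q6 -0.22
```

Emit:
move_arm(
  targets=[
    [[0, -32, 10], [0, 0, 0], -1],
    [[0, -32, 60], [0, 0, 0], -1],
    [[0, -32, 110], [0, 0, 0], -1],
    [[0, -32, 150], [0, 0, 0], -1],
    [[0, -32, 180], [0, 0, 0], -1],
  ],
  squeeze=50,
)

```text
clock: 10.98
tcp_pos: [0.626, -0.0839, 0.0602]
orientation: [-0.001, -0.005, 1.0, 0.0]
wrist_force: [0.7, -0.7, 0.0]
finger_gap: 0.0854
grip_force: 0.0
```

Emit:
move_arm(
  targets=[
    [[0, 0, 0], [0, 0, 0], -1],
    [[0, 0, 0], [0, 0, 0], 1],
    [[0, 0, 0], [0, 0, 0], 1],
    [[0, 0, 0], [0, 0, 0], 1],
    [[0, 0, 0], [0, 0, 0], 1],
  ],
)

```text
clock: 11.6
tcp_pos: [0.6285, -0.0844, 0.0645]
orientation: [0.002, -0.005, 1.0, -0.0]
wrist_force: [0.4, 0.9, 6.7]
finger_gap: 0.0613
grip_force: 54.8
```

Emit:
move_arm(
  targets=[
    [[0, 0, -25], [0, 0, 0], 1],
    [[0, 0, -70], [0, 0, 0], 1],
    [[0, 0, -100], [0, 0, 0], 1],
    [[0, 0, -100], [0, 0, 0], 1],
    [[0, 0, -100], [0, 0, 0], 1],
  ],
)

```text
clock: 12.22
tcp_pos: [0.6263, -0.0841, 0.1612]
orientation: [-0.001, -0.005, 1.0, 0.0]
wrist_force: [0.5, 0.2, -2.3]
finger_gap: 0.0613
grip_force: 54.9
```

Run:
```python
from h import *
weigh(12)
```

```text
F [ 0.05 -0.05 -1.5 ] [0.58 0.37 0.46] tau [ 0.000e+00 -5.612e+01  2.997e+01  1.000e-02 -0.000e+00 -0.000e+00] gap 0.061099767370477405 tcp [ 0.6269 -0.0842  0.1622] 12.825
```

Tin 1 weighs about 0.15 kg, so it's light. I put it back.

Emit:
move_arm(
  targets=[
    [[0, 0, 40], [0, 0, 0], 1],
    [[0, 0, 75], [0, 0, 0], 1],
    [[0, 0, 90], [0, 0, 0], 1],
    [[0, 0, 97], [0, 0, 0], 1],
    [[0, 0, 99], [0, 0, 0], 1],
  ],
)

```text
clock: 13.45
tcp_pos: [0.6278, -0.0843, 0.0645]
orientation: [0.001, -0.005, 1.0, -0.0]
wrist_force: [-2.9, 2.0, 6.7]
finger_gap: 0.0608
grip_force: 55.4
```

Emit:
move_arm(
  targets=[
    [[0, 0, 0], [0, 0, 0], 1],
    [[0, 0, 0], [0, 0, 0], 0.2],
    [[0, 0, 0], [0, 0, 0], -1],
    [[0, 0, 0], [0, 0, 0], -1],
    [[0, 0, 0], [0, 0, 0], -1],
  ],
)

```text
clock: 14.08
tcp_pos: [0.6269, -0.0842, 0.0632]
orientation: [0.0, -0.005, 1.0, 0.0]
wrist_force: [-0.5, -0.4, 0.1]
finger_gap: 0.0856
grip_force: 0.0
```

Emit:
move_arm(
  targets=[
    [[0, 0, -20], [0, 0, 0], -1],
    [[0, 0, -70], [0, 0, 0], -1],
    [[0, 0, -130], [0, 0, 0], -1],
    [[0, 0, -180], [0, 0, 0], -1],
    [[0, 0, -180], [0, 0, 0], -1],
  ],
)

```text
clock: 14.7
tcp_pos: [0.6293, -0.0849, 0.2487]
orientation: [0.005, -0.005, 1.0, -0.001]
wrist_force: [0.9, 0.8, -0.3]
finger_gap: 0.0852
grip_force: 0.0
```

Run:
```python
from h import *
tins(0,0)
plan([.624,-.2715,.24],np.radians(70))
```

```text
w [(array([ 0.6272, -0.0895, -0.0026]), 0.92), (array([ 0.6242, -0.2734, -0.0028]), 0.59)]
s [(array([ 0.4103, -0.3289,  0.0008]), 0.92), (array([ 0.6198, -0.2717,  0.0007]), 0.82)]
t [(array([ 0.4137, -0.3239,  0.003 ]), 0.97), (array([ 0.6267, -0.0834, -0.004 ]), 0.68), (array([ 0.6222, -0.2722, -0.004 ]), 0.56)]
t 15.0 tcp [ 0.626  -0.084   0.2412] shift [   3.8 -187.5    1. ] turn [ 0.   -0.02  2.06] q6 -0.27
```

Tin 1 is standing back in its place. Tin 2 next.

Emit:
move_arm(
  targets=[
    [[3, -188, 0], [0, 0, 0], -1],
    [[3, -188, 0], [0, 0, 0], -1],
    [[3, -188, 0], [0, 0, 0], -1],
    [[3, -188, 0], [0, 0, 0], -1],
    [[3, -188, 0], [0, 0, 0], -1],
  ],
)

```text
clock: 15.62
tcp_pos: [0.6251, -0.2721, 0.2417]
orientation: [-0.001, -0.004, 1.0, 0.001]
wrist_force: [-0.3, 0.9, 0.1]
finger_gap: 0.0854
grip_force: 0.0
```

Run:
```python
from h import *
tins(0,0)
plan([.623,-.272,.06],np.radians(90.5))
```

```text
w [(array([ 0.6293, -0.0858, -0.0038]), 0.91), (array([ 0.6203, -0.2764,  0.0014]), 0.77)]
s [(array([ 0.622 , -0.0793,  0.004 ]), 0.96), (array([ 0.4095, -0.3267,  0.0034]), 0.84), (array([ 0.6219, -0.2722, -0.0012]), 0.64)]
t [(array([ 6.242e-01, -2.758e-01,  3.000e-04]), 0.84), (array([ 0.6278, -0.0851, -0.004 ]), 0.71)]
t 15.93 tcp [ 0.626  -0.2708  0.2436] shift [  3.1  -1.1 183.6] turn [-0.    0.    0.02] q6 -0.54
```

Emit:
move_arm(
  targets=[
    [[3, -2, 50], [0, 0, 0], -1],
    [[3, -2, 100], [0, 0, 0], -1],
    [[3, -2, 145], [0, 0, 0], -1],
    [[3, -2, 180], [0, 0, 0], -1],
    [[3, -2, 180], [0, 0, 0], -1],
  ],
)

```text
clock: 16.55
tcp_pos: [0.6205, -0.2721, 0.0601]
orientation: [-0.003, -0.005, 1.0, 0.002]
wrist_force: [-0.4, 0.7, 0.1]
finger_gap: 0.0858
grip_force: 0.0
```

Emit:
move_arm(
  targets=[
    [[0, 0, 0], [0, 0, 0], 1],
    [[0, 0, 0], [0, 0, 0], 1],
    [[0, 0, 0], [0, 0, 0], 1],
    [[0, 0, 0], [0, 0, 0], 1],
    [[0, 0, 0], [0, 0, 0], 1],
  ],
)

```text
clock: 17.18
tcp_pos: [0.6244, -0.2745, 0.066]
orientation: [0.002, -0.005, 1.0, -0.001]
wrist_force: [-0.4, 1.9, 7.3]
finger_gap: 0.0614
grip_force: 55.2
```

Emit:
move_arm(
  targets=[
    [[0, 0, -25], [0, 0, 0], 1],
    [[0, 0, -70], [0, 0, 0], 1],
    [[0, 0, -100], [0, 0, 0], 1],
    [[0, 0, -100], [0, 0, 0], 1],
    [[0, 0, -100], [0, 0, 0], 1],
  ],
)

```text
clock: 17.8
tcp_pos: [0.622, -0.274, 0.1618]
orientation: [-0.001, -0.005, 1.0, 0.0]
wrist_force: [0.7, 0.3, -3.8]
finger_gap: 0.0617
grip_force: 55.5
```

Run:
```python
from h import *
weigh(12)
```

```text
F [ 0.02  0.05 -3.23] [0.43 0.27 0.36] tau [-0.000e+00 -6.242e+01  3.091e+01  2.000e-02 -0.000e+00  0.000e+00] gap 0.06103498261718821 tcp [ 0.6228 -0.2743  0.1632] 18.4
```

Tin 2 weighs about 0.33 kg. I put it back and weigh tin 3.

Emit:
move_arm(
  targets=[
    [[0, 0, 40], [0, 0, 0], 1],
    [[0, 0, 75], [0, 0, 0], 1],
    [[0, 0, 90], [0, 0, 0], 1],
    [[0, 0, 97], [0, 0, 0], 1],
    [[0, 0, 99], [0, 0, 0], 1],
  ],
)

```text
clock: 19.02
tcp_pos: [0.6237, -0.2745, 0.066]
orientation: [0.001, -0.005, 1.0, -0.0]
wrist_force: [-2.3, 3.3, 6.6]
finger_gap: 0.0611
grip_force: 56.1
```

Emit:
move_arm(
  targets=[
    [[0, 0, 0], [0, 0, 0], 1],
    [[0, 0, 0], [0, 0, 0], 0.2],
    [[0, 0, 0], [0, 0, 0], -1],
    [[0, 0, 0], [0, 0, 0], -1],
    [[0, 0, 0], [0, 0, 0], -1],
  ],
)

```text
clock: 19.65
tcp_pos: [0.6227, -0.2744, 0.064]
orientation: [-0.0, -0.005, 1.0, -0.0]
wrist_force: [0.3, 0.7, 0.2]
finger_gap: 0.0853
grip_force: 0.0
```

Emit:
move_arm(
  targets=[
    [[0, 0, -20], [0, 0, 0], -1],
    [[0, 0, -70], [0, 0, 0], -1],
    [[0, 0, -130], [0, 0, 0], -1],
    [[0, 0, -180], [0, 0, 0], -1],
    [[0, 0, -180], [0, 0, 0], -1],
  ],
)

```text
clock: 20.27
tcp_pos: [0.6248, -0.2756, 0.25]
orientation: [0.004, -0.005, 1.0, -0.003]
wrist_force: [0.5, -0.2, -0.3]
finger_gap: 0.0857
grip_force: 0.0
```

Run:
```python
from h import *
tins(0,0)
plan([.411,-.326,.24],np.radians(90.5))
```

```text
w [(array([ 6.227e-01, -2.748e-01, -4.000e-04]), 0.91), (array([ 6.284e-01, -8.730e-02, -4.000e-04]), 0.78)]
s [(array([ 0.4079, -0.3292,  0.0007]), 0.95), (array([ 0.6225, -0.0858,  0.0027]), 0.88), (array([ 0.6195, -0.27  ,  0.0023]), 0.81)]
t [(array([ 0.6261, -0.0833, -0.0023]), 0.67), (array([ 0.6206, -0.2734,  0.0007]), 0.56)]
t 20.57 tcp [ 0.6219 -0.2739  0.242 ] shift [211.4 -50.1   2.6] turn [ 0.01 -0.02  0.01] q6 -0.54
```

Emit:
move_arm(
  targets=[
    [[211, -52, 0], [0, 0, 0], -1],
    [[211, -52, 0], [0, 0, 0], -1],
    [[211, -52, 0], [0, 0, 0], -1],
    [[211, -52, 0], [0, 0, 0], -1],
    [[211, -52, 0], [0, 0, 0], -1],
  ],
)

```text
clock: 21.2
tcp_pos: [0.41, -0.3283, 0.2435]
orientation: [-0.001, -0.003, 1.0, 0.001]
wrist_force: [1.1, -0.1, 0.3]
finger_gap: 0.0854
grip_force: 0.0
```

Run:
```python
from h import *
tins(0,0)
plan([.411,-.3265,.06],np.radians(90.5))
```

```text
w [(array([ 0.6213, -0.2731,  0.002 ]), 0.95), (array([ 0.6289, -0.0855, -0.0026]), 0.92), (array([ 4.104e-01, -3.272e-01, -4.000e-04]), 0.58)]
s [(array([ 6.210e-01, -2.702e-01,  1.000e-04]), 0.91), (array([ 0.4112, -0.3291,  0.001 ]), 0.88), (array([ 0.6267, -0.0834, -0.001 ]), 0.84)]
t [(array([ 0.6267, -0.0855, -0.0057]), 0.75), (array([0.6173, 0.2591, 0.0031]), 0.75), (array([ 6.240e-01, -2.742e-01,  5.000e-04]), 0.63), (array([ 0.4159, -0.3253,  0.0018]), 0.59)]
t 21.5 tcp [ 0.4131 -0.328   0.2438] shift [  2.1   1.4 183.8] turn [ 0.   -0.    0.01] q6 -0.83
```

Emit:
move_arm(
  targets=[
    [[1, 1, 50], [0, 0, 0], -1],
    [[1, 1, 100], [0, 0, 0], -1],
    [[1, 1, 145], [0, 0, 0], -1],
    [[1, 1, 180], [0, 0, 0], -1],
    [[1, 1, 180], [0, 0, 0], -1],
  ],
)

```text
clock: 22.12
tcp_pos: [0.41, -0.325, 0.0614]
orientation: [-0.002, -0.005, 1.0, 0.002]
wrist_force: [-0.4, 0.2, -0.1]
finger_gap: 0.0853
grip_force: 0.0
```

Emit:
move_arm(
  targets=[
    [[0, 0, 0], [0, 0, 0], 1],
    [[0, 0, 0], [0, 0, 0], 1],
    [[0, 0, 0], [0, 0, 0], 1],
    [[0, 0, 0], [0, 0, 0], 1],
    [[0, 0, 0], [0, 0, 0], 1],
  ],
)

```text
clock: 22.75
tcp_pos: [0.4124, -0.3279, 0.0661]
orientation: [0.001, -0.005, 1.0, -0.001]
wrist_force: [1.2, 3.4, 6.6]
finger_gap: 0.0611
grip_force: 55.1
```

Emit:
move_arm(
  targets=[
    [[0, 0, -25], [0, 0, 0], 1],
    [[0, 0, -70], [0, 0, 0], 1],
    [[0, 0, -100], [0, 0, 0], 1],
    [[0, 0, -100], [0, 0, 0], 1],
    [[0, 0, -100], [0, 0, 0], 1],
  ],
)

```text
clock: 23.38
tcp_pos: [0.4106, -0.3268, 0.1629]
orientation: [-0.001, -0.005, 1.0, 0.001]
wrist_force: [-0.8, -0.3, -5.6]
finger_gap: 0.0611
grip_force: 56.6
```

Run:
```python
from h import *
weigh(12)
```

```text
F [-0.1   0.33 -4.51] [0.43 0.62 0.23] tau [-0.000e+00 -4.564e+01  3.043e+01  2.000e-02 -1.000e-02  0.000e+00] gap 0.06080269585032493 tcp [ 0.4112 -0.3273  0.1642] 23.975
```

Tin 3 weighs about 0.46 kg, so it's the heaviest. I raise it higher, hold it still and check.

Emit:
move_arm(
  targets=[
    [[0, 0, -30], [0, 0, 0], 1],
    [[0, 0, -60], [0, 0, 0], 1],
    [[0, 0, -60], [0, 0, 0], 1],
    [[0, 0, -60], [0, 0, 0], 1],
    [[0, 0, -60], [0, 0, 0], 1],
  ],
)

```text
clock: 24.6
tcp_pos: [0.4105, -0.3266, 0.2226]
orientation: [-0.001, -0.005, 1.0, 0.001]
wrist_force: [0.1, -0.4, -4.9]
finger_gap: 0.061
grip_force: 57.0
```

Emit:
move_arm(
  targets=[
    [[0, 0, 0], [0, 0, 0], 1],
    [[0, 0, 0], [0, 0, 0], 1],
    [[0, 0, 0], [0, 0, 0], 1],
    [[0, 0, 0], [0, 0, 0], 1],
  ],
)

```text
clock: 25.1
tcp_pos: [0.4112, -0.3273, 0.2242]
orientation: [0.0, -0.005, 1.0, 0.0]
wrist_force: [-0.9, -0.1, -5.3]
finger_gap: 0.0613
grip_force: 57.0
```

Run:
```python
from h import *
weigh(6);tins(0,0)
s=env.read_camera("side");cv2.imwrite("pics/s5.png",s["pixels"][:,:,::-1])
for o in ("filter_bar","mug","teaspoon","kitchen_timer"): print(o,[(np.round(d["centre"],4),round(d["confidence"],2)) for d in env.landmark_of(o,s)][:2])
```

```text
F [ 0.09 -0.26 -4.59] [0.72 0.47 0.38] tau [-0.000e+00 -4.488e+01  3.152e+01  1.000e-02 -1.000e-02  0.000e+00] gap 0.06091516306974987 tcp [ 0.4113 -0.3273  0.2243] 25.4
w [(array([ 0.4073, -0.323 ,  0.1593]), 0.94), (array([ 0.6261, -0.087 , -0.0022]), 0.77)]
s [(array([ 0.6252, -0.0827,  0.0023]), 0.76), (array([ 0.4097, -0.326 ,  0.1572]), 0.75), (array([ 0.6228, -0.2721,  0.0024]), 0.68)]
t [(array([ 0.6235, -0.2747, -0.    ]), 0.65), (array([ 0.6276, -0.0857, -0.0049]), 0.54)]
filter_bar [(array([0.6196, 0.2599, 0.1335]), 0.8)]
mug [(array([0.6143, 0.2466, 0.0141]), 0.58)]
teaspoon [(array([ 0.3935,  0.3284, -0.0033]), 0.58), (array([0.6167, 0.2601, 0.1333]), 0.42)]
kitchen_timer [(array([0.3902, 0.4904, 0.0006]), 0.46), (array([0.6206, 0.3644, 0.1391]), 0.43)]
```

View pics/s5.png

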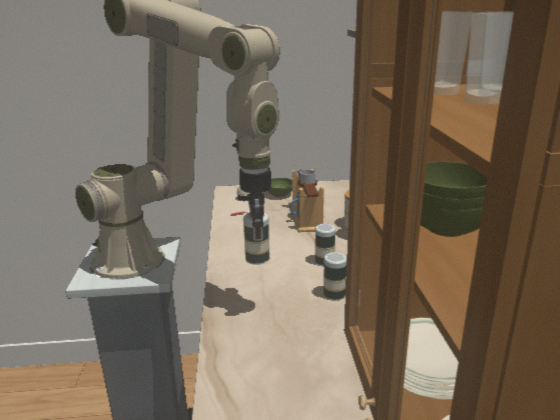

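The tin hangs upright at (257,238), the other two stand at (325,245) and (335,275), and the bar is seated at (307,185).

```bash
python3 -c "
from workcell import env
print(env.hand_in())"
```

```text
the job is handed in; nothing more can be done
None
```

The filter bar is seated in both notches over the mug. The heaviest tin, the one nearest the robot at about 0.46 kg (the others about 0.15 and 0.33 kg), is held upright about 16 cm up, and the job is handed in (no verdict was returned).

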